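# Seat a laser measuring head on its kinematic trim base and latch it

### The arm

A 6-joint arm with a two-finger parallel gripper is mounted at the origin on the work surface. World frame = base frame: x ahead of the robot, y to its left, z up, the work surface at z = 0. Lengths are in m, angles in rad, forces in N, time in s.
With the tool pointing down it reaches from about 0.3 to 0.775 m from the base axis. Payload 14.6 kg.
Tool frame: the origin (TCP) lies at the very end of the fingers, on their centre line; the grasp point (between the pads) lies 19 mm behind it; x points along the fingers, z is the direction in which the jaws open and shut, and the axes are right-handed (so a half turn about x gives the same grasp; the last joint's range is limited). The gripper opens to 94 mm and grips with 3 to 60 N. Pads are 16 mm wide; open, the fingers measure 119 mm over their backs; the gripper's body (75 mm by 177 mm) begins 78 mm behind the grasp point.
Start: joints at [1.049, 0.3, 1.521, -0, 1.321, -0.067], TCP at [0.242, 0.494, 0.205] pointing down, gripper open.
Joint ranges: [-3.03, 3.03], [-0.79, 2.21], [0.23, 2.52], [-1.04, 4.18], [0, 3.07], [-2.55, 2.55]. Speed limits (rad/s): [2.22, 2.22, 2.57, 3.14, 3.14, 3.14].

### API

Orientations are given as [roll, pitch, yaw] about the fixed x, y, z axes, in that order (R = Rz(yaw) Ry(pitch) Rx(roll)).
In Python, from station import ctrl gives the robot as it stands. The module is installed in compiled form; this text tells all that it offers.
- The arm moves only by the tool servo_tool, never from a script. Its argument "motion" is one flat list of numbers, 4 for each row, row after row: the shift along the tool's x, y, z in mm, then the turn about the tool's x in degrees. In form: [dx, dy, dz, roll, dx, dy, dz, roll, ...]. A call has 1 to 20 rows; each row is the pose to reach, as a shift and turn from the pose commanded when the call began, along the tool's axes at that moment; what a row does not reach only later rows make up. A row lasts 1/8 s, in which the tool goes at most 62.5 mm and 10.7 degrees, less where a joint would pass 70% of its speed; a pose out of reach is approached as far as the arm can. A call with a gripper value outside its range is refused whole. "gripper" is the opening, from 0 (shut) to 1 (fully open), set as the call begins (left out, the last holds). The fingers move at their own pace and stop on an object; "force" is the grip in N (left out, the last holds). Time passes only in rows, so rows that repeat a pose let the fingers close. It gives the time, the measured TCP pose, the force and the opening at its end, in the units of the state.
- ctrl.get_obs(): the state, without advancing time (a new reading comes with each control period).
- ctrl.camera(name): name is "scene" or "top" or "wrist"; returns a dict with "color" (384x512x3 uint8, red, green, blue), "z_map" (384x512 float32, m along the optical axis (not along the pixel's ray), 0 where there is no reading), "fx", "fy", "cx", "cy" (pixels), "dist_coeffs" ([k1, k2, p1, p2, k3] as OpenCV has them; the pictures are not rectified), "rvec" (rotation vector, rad) and "tvec" (3), from world to camera coordinates, as OpenCV has them. Camera axes: x right, y down, z forward; pixel columns grow to the right and rows downward; lengths in m; the calibration is good to about 2 mm. A picture is of the moment at which its call begins.
- ctrl.hand_in(): hands the job in, once; it reports no verdict.
The state is a dict: "time_s": time; "qpos": joint angles; "joint_vel": joint speeds; "tau": joint torques, N m; "ee_pos": TCP position; "eef_rot": TCP orientation; "force": force on the tool from outside, world axes, zero at the start; "moment": the same for the moment, N m; "grip_width": finger opening in m.
Only numpy, scipy, OpenCV 4.12 (cv2) and the standard library are available. Lean on these libraries where they do the work, as an engineer would, in place of code of your own. Each camera call takes 0.05 s, during which the arm holds its last target.

### The job

Pick up the laser measuring head by its grey housing and put it back on its trim base. Set it down gently (never more than 35 N on the seats), feel its three ball feet into the cone, the groove and the flat, and keep hold of it until all three are fully down in their seats. Then swing the retaining latch fully across over the head's plate, and leave the other things on the bench alone.

Things in the scene. Friction and masses are not known exactly. Their poses are not given: they have to be found in the camera images.
- head: Laser measuring head, loose, 0.4 to 0.65 kg: aluminium plate 110 (x) x 100 (y) x 10 mm on three steel ball feet, grey housing on its middle. Origin under the plate's middle, level with the bottoms of the balls; z up. Plate underside 10, plate top 20, housing top 65 mm above it. -x: end with the round cable connector; +x: black window. Mounted, its x and y point as the base's.
- head_grip (a point): Centre of the grey housing: 50 mm (head x) by 34 mm (head y, the way to grip it) by 45 mm high. 42.5 mm above the head's origin, 22.5 mm above the plate's top. Axes as the head's. 30 to 60 N of grip holds it well; squeezed much harder it tends to tilt in the fingers.
- foot_cone (a point): Centre of the ball foot (12 mm diameter) for the cone: head x -21, y +36.4, z 6 mm.
- foot_groove (a point): Centre of the ball foot (12 mm) for the groove: head x -21, y -36.4, z 6 mm.
- foot_flat (a point): Centre of the ball foot (12 mm) for the flat, under the window end: head x +42, y 0, z 6 mm.
- base: Trim base, bolted down: 220 x 180 mm base plate, on it two crossed micrometer slides, on top the aluminium seat plate (x -95 to +62, y -63 to +63 mm) with three seats and the latch. Origin: middle of the slides, base plate's underside; z up, latch post on the -x side.
- base_top (a point): Where the seat plate's middle would be with both slides centred, at its top face, 44 mm above the base's origin; axes as the base's. The slides stand as last used: seat plate, seats and latch are all shifted together by up to 9.5 mm in base x and up to 9.5 mm in base y (not reported). The plate cannot turn and does not give when pushed.
- cone_mid (a point): Middle of the cone's mouth if the slides were centred (shifted with the seat plate, see base_top): base_top x -21, y +36.4. 90-degree cone sunk in the top face, mouth 10 mm wide. A ball riding on the top face has its centre 6 mm above it; seated, 3.5 mm above it. Under load a ball sinks about 0.1 mm per N.
- groove_mid (a point): Middle of the V groove if the slides were centred: base_top x -21, y -36.4. 90-degree groove sunk in the top face, 10 mm wide, 46 mm long along base y, in line with the cone. A ball sinks as in the cone: centre 6 mm above the top face riding, 3.5 mm seated.
- flat_mid (a point): Middle of the flat seat's round lapped pad if the slides were centred: base_top x +42, y 0. The whole seat plate beyond x +10 is a flat ledge 2.5 mm lower than the top face; this point is on it. With the three feet seated the head is level.
- latch_mid (a point): Axis of the latch's upright post, at the top face, if the slides were centred: base_top x -81, y +30. It is shifted with the seat plate, so it is always 81 mm behind (-x) and 30 mm left (+y) of the middle of a seated head. Post 14 mm thick.
- latch (a joint): Flat steel arm, 12 mm wide. 0: points along base +y, clear of the head; grows clockwise seen from above to its stop at 1.57 rad: along base +x, 1 mm over the seated plate (an unseated plate blocks it). Starts at 0 to 0.2. Round black pin, 10 mm thick, 45 mm from the post's axis, from 24.5 to 46.5 mm above the top face. Friction about 1 N at the pin; stays where left.
- meter: Bystander: grey multimeter lying flat, 160 x 78 x 42 mm, origin under its middle.
- spool: Bystander: solder spool on its flange, 56 mm wide, 40 mm high, origin under its middle.
- tray: Bystander: clear open tray of small parts, 75 x 110 x 35 mm, origin under its middle.
Not all that is in view belongs to the job. What is shaped like the head but purple is not meant.

How it is judged:
On the way, in this order (a step that is already met when the one before it is completed fails the run):
1. all three feet are down in their seats while the head is still held (z of foot_cone in the frame of base_top between 0.001 and 0.0045 m and z of foot_groove in the frame of base_top between 0.001 and 0.0045 m and z of foot_flat in the frame of base_top between 0.001 and 0.0045 m and horizontal distance between head_grip and base_top below 0.016 m and angle between the x axis of head and the x axis of base, either way round below 0.05 rad and contact force between the fingers and head above 0.5 N), for 0.2 s.
2. the latch is swung across over the plate (value of joint latch above 1.35 rad), for 0.1 s.
At the end, for the whole second after the job is handed in: All three ball centres 1 to 4.5 mm above the seat plate's top face (seated 3.5), the head within 16 mm of the base's middle and turned within 0.05 rad of the base, at rest; the latch at more than 1.35 rad, over the plate; nothing held (z of foot_cone in the frame of base_top between 0.001 and 0.0045 m and z of foot_groove in the frame of base_top between 0.001 and 0.0045 m and z of foot_flat in the frame of base_top between 0.001 and 0.0045 m and horizontal distance between head_grip and base_top below 0.016 m and angle between the x axis of head and the x axis of base, either way round below 0.05 rad and value of joint latch above 1.35 rad and linear speed of head below 0.01 m/s and angular speed of head below 0.05 rad/s); the robot touches nothing.
It fails at once if the head was pressed or struck on its base with more than 35 N (contact force between head and base above 35 N).
It fails at once if the head was let go over its base before all three feet were down in their seats (contact force between the fingers and head below 0.02 N and horizontal distance between head_grip and base_top below 0.06 m and z of any of foot_cone, foot_groove, foot_flat in the frame of base_top above 0.005 m).
It fails at once if a bystander (multimeter, spool, tray) was moved by more than 20 mm (distance of any of meter, spool, tray from where it was at the start of the episode above 0.02 m).
It also fails if it takes over 69 s, if anything falls off the work surface, if the arm or the gripper's body presses on something with over 40 N, if the wrist force passes 120 N, or if a joint passes its speed limit or range.

## Working session

There is one attempt and no reset: what is moved stays moved. The work goes in short steps, Python scripts to look and compute and a tool call to move; the robot and the scene stay as the last step left them, time stands still between calls to the robot, and variables do not carry over. Pictures are saved under pics/ and viewed, and the job is handed in when it is done.

Besides the shell and the picture viewer there is one more tool, called after "Call:" in YAML: its name, and indented under it one key for each argument. servo_tool: Moves the arm, as the interface text tells. Its arguments: {"type":"object","properties":{"motion":{"type":"array","items":{"type":"number"}},"gripper":{"type":"number"},"force":{"type":"number"}},"required":["motion"]}

```bash
mkdir -p pics; ls; cat > h.py <<'E'
import numpy as np,cv2,pickle
from station import ctrl
def grab(n):
    c=ctrl.camera(n); pickle.dump(c,open(f'{n}.pkl','wb')); return c
def load(n): return pickle.load(open(f'{n}.pkl','rb'))
def K(c): return np.array([[c['fx'],0,c['cx']],[0,c['fy'],c['cy']],[0,0,1.]])
def ray(c,uv):
    R=cv2.Rodrigues(np.array(c['rvec'],float))[0];t=np.array(c['tvec'],float).ravel()
    p=cv2.undistortPoints(np.array(uv,float).reshape(-1,1,2),K(c),np.array(c['dist_coeffs'],float)).reshape(-1,2)
    d=np.c_[p,np.ones(len(p))]
    return -R.T@t,d@R   # origin, dirs (z=1)
def onz(c,uv,z):
    o,d=ray(c,uv); s=(z-o[2])/d[:,2]; return o+d*s[:,None]
def cloud(c):
    h,w=c['z_map'].shape; v,u=np.mgrid[:h,:w]
    o,d=ray(c,np.c_[u.ravel(),v.ravel()]); return (o+d*c['z_map'].reshape(-1,1)).reshape(h,w,3)
def proj(c,P):
    return cv2.projectPoints(np.array(P,float).reshape(-1,1,3),np.array(c['rvec'],float),np.array(c['tvec'],float),K(c),np.array(c['dist_coeffs'],float))[0].reshape(-1,2)
def save(im,name,s=1): cv2.imwrite('pics/'+name,cv2.resize(im[...,::-1],None,fx=s,fy=s,interpolation=cv2.INTER_CUBIC))
E
python3 - <<'E'
from h import *
for n in('scene','top','wrist'):
    c=grab(n); save(c['color'],n+'0.png',1.5); o,_=ray(c,[[256,192]]); print(n,o,c['fx'],c['dist_coeffs'])
print(ctrl.get_obs())
E
```

```text
pics
scene [ 1.19538957 -0.72770486  1.16931113] 473.3538136743641 [-0.02153052  0.          0.          0.          0.        ]
top [0.16777873 0.11249776 1.42588586] 390.222766698701 [-0.12097981  0.          0.          0.          0.        ]
wrist [0.17555907 0.52655324 0.3848491 ] 331.09915315358893 [-0.06266595  0.          0.          0.          0.        ]
{'time_s': 0.15, 'qpos': array([ 1.04940937e+00,  3.00328836e-01,  1.52143977e+00, -3.11018394e-05,
        1.32072066e+00, -6.66031392e-02]), 'joint_vel': array([ 0.00066906,  0.00015103, -0.00088101, -0.00210179, -0.00012129,
        0.00014378]), 'tau': array([ 8.92115640e-04, -5.31960189e+01, -3.52821779e+01,  7.07941828e-02,
        2.35923840e-02, -1.03860511e-04]), 'ee_pos': array([0.24150538, 0.49390978, 0.20502415]), 'eef_rot': array([ 3.10857824,  1.56989921, -2.05858686]), 'force': array([ 0.89376643, -0.3773831 , -0.26239116]), 'moment': array([-0.05001819,  0.03609085,  0.0245239 ]), 'grip_width': 0.09395099101429372}
```

View pics/top0.png

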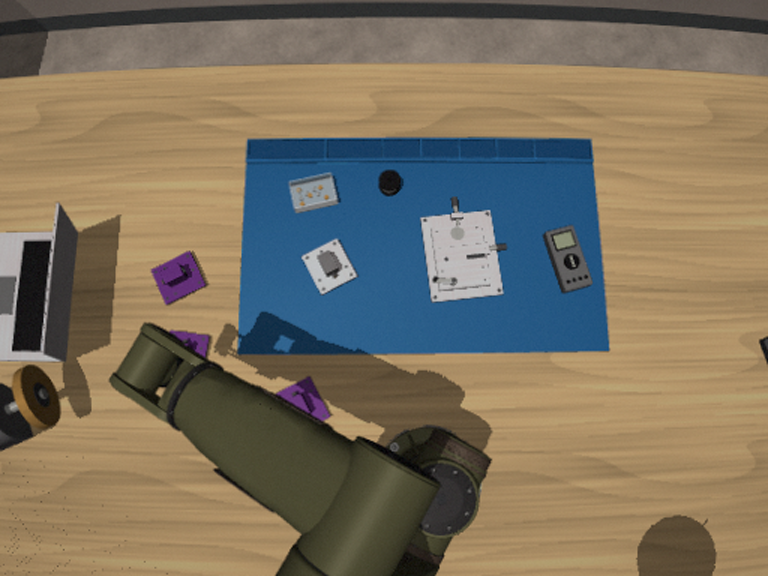

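View pics/scene0.png

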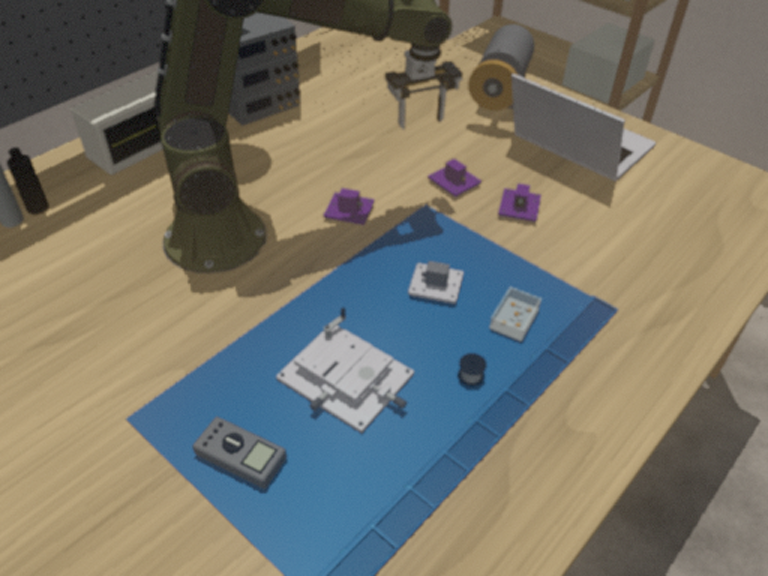

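View pics/wrist0.png

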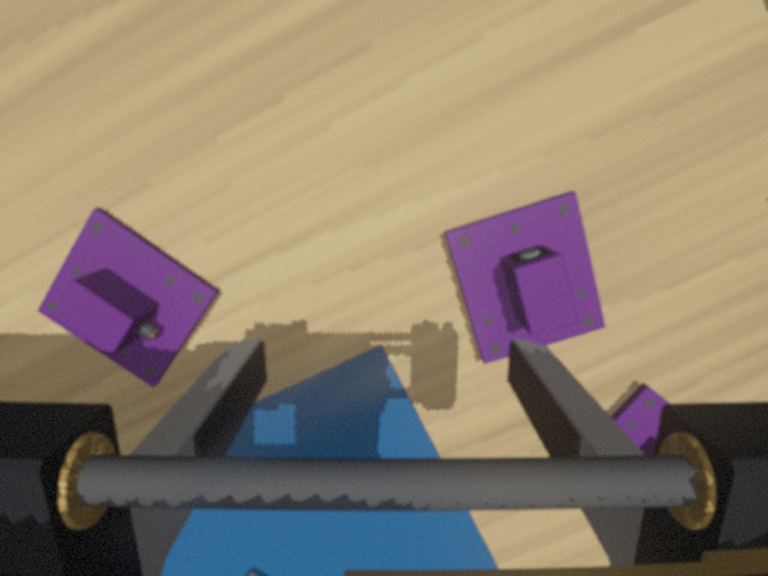

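The top view shows the head at about (329,265) and the base at (460,255), both in 768-wide pixels. The bystanders are around them: tray, spool and meter. Purple look-alikes lie at the left. The wrist view shows only lookalikes. Next I'll zoom and measure.

```bash
python3 - <<'E'
from h import *
c=load('top'); save(c['color'][125:215,190:250],'t_head.png',8)
save(c['color'][120:210,270:350],'t_base.png',7)
s=load('scene'); save(s['color'][165:210,260:320],'s_head.png',9); save(s['color'][200:290,180:280],'s_base.png',7)
for n,cc in(('top',c),('scene',s)):
    P=cloud(cc); 
    hsv=cv2.cvtColor(cc['color'],cv2.COLOR_RGB2HSV)
    m=((hsv[...,1]<40)&(hsv[...,2]>120)&(P[...,0]>.3)&(P[...,2]<.1)&(P[...,0]<.8)&(abs(P[...,1])<.45)&(P[...,2]>0)).astype(np.uint8)
    k,l,st,ce=cv2.connectedComponentsWithStats(m)
    for i in range(1,k):
        if st[i,4]>100:
            Q=P[l==i]; print(n,st[i],ce[i].round(),np.median(Q,0).round(4),np.percentile(Q[:,2],[5,25,50,75,95]).round(4))
E
```

```text
top [194 118  31  23 442] [209. 129.] [0.7108 0.2772 0.009 ] [0.0025 0.0061 0.009  0.0151 0.0386]
top [ 280  138   55   63 2598] [307. 170.] [ 0.5403 -0.09    0.0424] [0.0117 0.0162 0.0424 0.0472 0.0512]
top [201 160  37  36 583] [219. 178.] [0.5103 0.2383 0.0234] [0.0176 0.0212 0.0234 0.0256 0.0291]
scene [273 175  36  26 459] [291. 190.] [0.5335 0.2187 0.0232] [0.0175 0.0211 0.0232 0.0253 0.0295]
scene [327 197  33  30 554] [343. 211.] [0.7117 0.2733 0.0105] [0.0035 0.0067 0.0105 0.0232 0.0378]
scene [ 185  211   91   76 3093] [231. 250.] [ 0.5631 -0.1098  0.0431] [0.0125 0.0167 0.0431 0.047  0.0507]
scene [163 295  20  18 207] [172. 304.] [ 0.5748 -0.3515  0.0383] [0.0347 0.0368 0.0383 0.04   0.0424]
```

View pics/t_head.png

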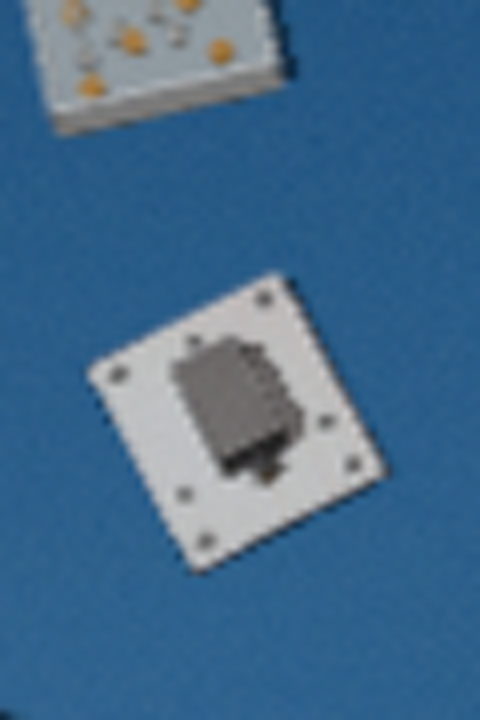

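View pics/t_base.png

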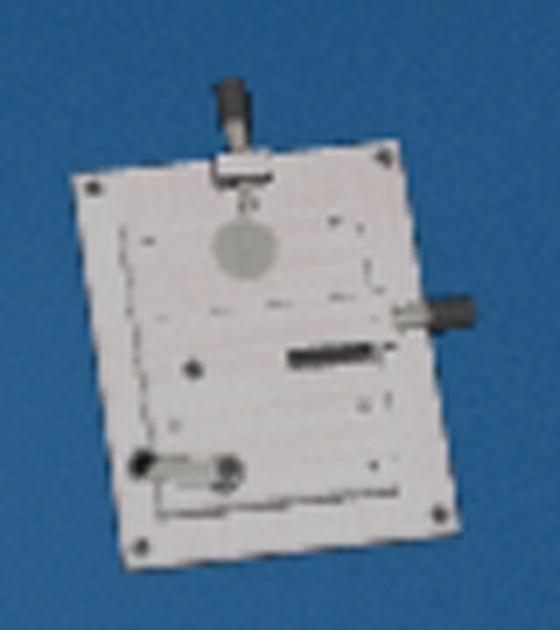

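View pics/s_head.png

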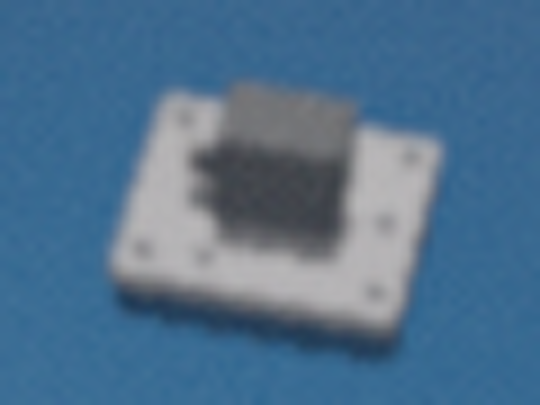

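View pics/s_base.png

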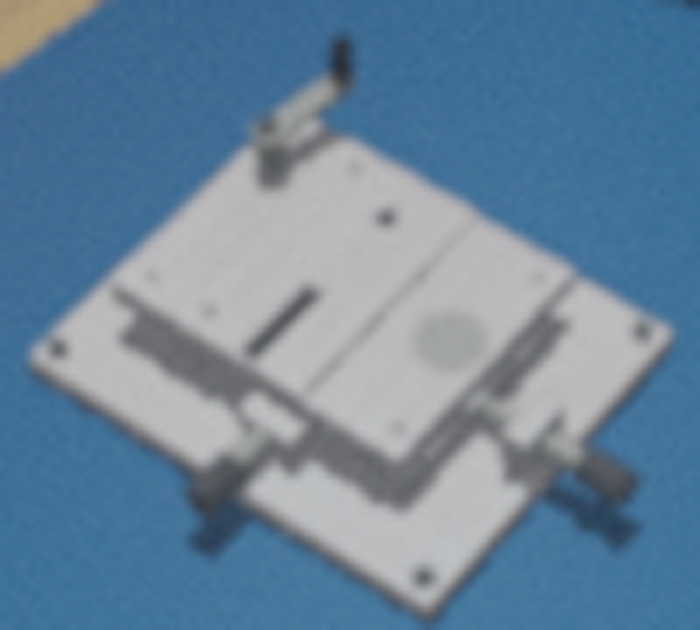

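The base's x points up-image. In the base crop I see the cone at (190,369), the groove at (330,356), the flat pad at (245,250), the post at (230,470) and the pin at (143,463). The head's connector is at its lower end, so its x points up-left. Next I'll measure poses.

```bash
cat >> h.py <<'E'
def head_est(c,roi,z=0.02,prt=''):
    # plate+housing = non-blue in roi
    x0,y0,x1,y1=roi
    hsv=cv2.cvtColor(c['color'],cv2.COLOR_RGB2HSV)[y0:y1,x0:x1]
    m=(hsv[...,1]<90).astype(np.uint8)
    k,l,st,ce=cv2.connectedComponentsWithStats(m); i=1+np.argmax(st[1:,4])
    cn=max(cv2.findContours((l==i).astype(np.uint8),0,cv2.CHAIN_APPROX_NONE)[0],key=cv2.contourArea)
    uv=cn.reshape(-1,2)+[x0,y0]
    W=onz(c,uv,z)[:,:2]
    (cx,cy),(a,b),ang=cv2.minAreaRect((W*1000).astype(np.float32))
    return cx,cy,a,b,ang
E
python3 - <<'E'
from h import *
c=load('top'); s=load('scene')
print(head_est(c,(195,155,245,205)))
print('axes', onz(c,[[256,192],[256,150],[200,192]],0))
def tc(off,uv,sc): return np.array(off)+ (np.array(uv,float)+.5)/sc-.5
# head in top
hd={'flat':(193,342),'cone':(185,494),'groove':(325,420)}
for k,v in hd.items(): print('head',k,onz(c,tc((190,125),v,8),.02).round(4))
bt={'cone':((190,369),.044),'gr0':((290,358),.044),'gr1':((370,352),.044),'flat':((245,250),.0415),'post':((230,470),.067),'pin':((143,463),.09),
'bl':((142,547),.012),'br':((439,515),.012),'tl':((93,187),.012),'tr':((385,158),.012)}
for k,(v,z) in bt.items(): print('base top',k,onz(c,tc((270,120),v,7),z).round(4))
bs={'cone':((387,217),.044),'gr0':((252,350),.044),'gr1':((313,292),.044),'flat':((450,342),.0415),'br':((58,348),.012),'tl':((643,331),.012),'tr':((424,576),.012)}
for k,(v,z) in bs.items(): print('base scene',k,onz(s,tc((180,200),v,7),z).round(4))
hs={'flat':((386,224),.02),'groove':((204,258),.02)}
for k,(v,z) in hs.items(): print('head scene',k,onz(s,tc((260,165),v,9),z).round(4))
from scipy.spatial.transform import Rotation as R
o=ctrl.get_obs(); print(R.from_euler('xyz',o['eef_rot']).as_matrix().round(4))
E
```

```text
(518.7879028320312, 234.59661865234375, 111.95658874511719, 102.86021423339844, 27.446897506713867)
axes [[0.46538057 0.09837947 0.        ]
 [0.62938584 0.09704835 0.        ]
 [0.46674138 0.30771014 0.        ]]
head flat [[0.5564 0.2558 0.02  ]]
head cone [[0.4837 0.2584 0.02  ]]
head groove [[0.5184 0.1939 0.02  ]]
base top cone [[ 0.5291 -0.051   0.044 ]]
base top gr0 [[ 0.5348 -0.1038  0.044 ]]
base top gr1 [[ 0.5379 -0.1463  0.044 ]]
base top flat [[ 0.5947 -0.0826  0.0415]]
base top post [[ 0.4697 -0.0672  0.067 ]]
base top pin [[ 0.4684 -0.0204  0.09  ]]
base top bl [[ 0.4405 -0.0265  0.012 ]]
base top br [[ 0.4568 -0.1854  0.012 ]]
base top tl [[ 0.6398 -0.0051  0.012 ]]
base top tr [[ 0.6563 -0.1656  0.012 ]]
base scene cone [[ 0.5238 -0.0504  0.044 ]]
base scene gr0 [[ 0.5326 -0.1432  0.044 ]]
base scene gr1 [[ 0.5295 -0.1029  0.044 ]]
base scene flat [[ 0.5906 -0.0814  0.0415]]
base scene br [[ 0.4503 -0.1833  0.012 ]]
base scene tl [[ 0.6336 -0.0023  0.012 ]]
base scene tr [[ 0.6503 -0.1616  0.012 ]]
head scene flat [[0.5532 0.2564 0.02  ]]
head scene groove [[0.5134 0.1947 0.02  ]]
[[-4.000e-04 -8.984e-01  4.393e-01]
 [-8.000e-04  4.393e-01  8.984e-01]
 [-1.000e+00  0.000e+00 -9.000e-04]]
```

Call:
servo_tool:
  motion: [0,-45,-14,-7,0,-91,-28,-14,0,-136,-42,-21,0,-182,-56,-28,0,-227,-69,-35,0,-272,-83,-42,0,-318,-97,-48,0,-363,-111,-53.7,0,-363,-111,-53.7,0,-363,-111,-53.7]
  gripper: 1
  force: 40

```text
time_s: 1.4
ee_pos: [0.5185, 0.2351, 0.2052]
eef_rot: [1.112, 1.57, -3.119]
force: [-0.3, 0.4, 0.5]
grip_width: 0.094
```

```bash
python3 - <<'E'
from h import *
c=grab('wrist'); save(c['color'],'w1.png',1.5)
from scipy.spatial.transform import Rotation as R
o=ctrl.get_obs(); M=R.from_euler('xyz',o['eef_rot']).as_matrix();print(o['time_s'],o['ee_pos'],M.round(4),o['qpos'].round(3),o['force'])
p,_=ray(c,[[256,192]]); Rc=cv2.Rodrigues(np.array(c['rvec']))[0]
print('cam in tool',M.T@(p-o['ee_pos']), 'axes',(M.T@Rc.T).round(3))
E
```

```text
1.45 [0.51834622 0.23553179 0.20533798] [[-3.000e-04 -8.859e-01 -4.638e-01]
 [ 0.000e+00 -4.638e-01  8.859e-01]
 [-1.000e+00  3.000e-04  2.000e-04]] [ 0.362  0.343  1.464  0.     1.334 -1.691] [-0.03839268  0.72429349 -0.65844298]
cam in tool [-0.17974962  0.07301555  0.00046467] axes [[ 0.    -0.25   0.968]
 [-0.001 -0.968 -0.25 ]
 [ 1.    -0.001 -0.001]]
```

View pics/w1.png

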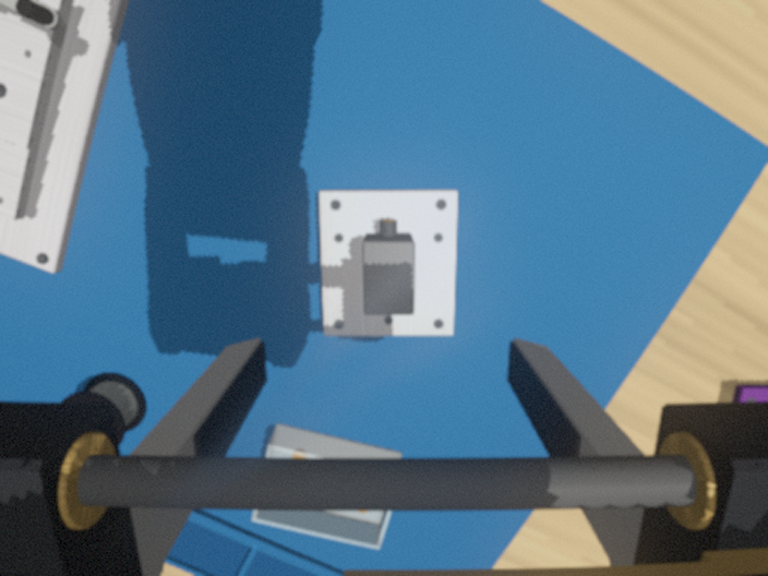

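The wrist view shows the head centred near (388,263) (1.5x), connector up-image and nearly aligned with the jaws. I'll measure it in the tool frame.

```bash
cat >> h.py <<'E'
from scipy.spatial.transform import Rotation as RR
def tool():
    o=ctrl.get_obs(); return np.array(o['ee_pos']),RR.from_euler('xyz',o['eef_rot']).as_matrix(),o
E
python3 - <<'E'
from h import *
c=load('wrist'); p,M,o=tool()
g=cv2.cvtColor(c['color'],cv2.COLOR_RGB2GRAY).astype(float)
def tip(uv,z,n): 
    W=onz(c,uv,z); 
    for q,nn in zip(W,n): print(nn,((q-p)@M*1000).round(2))
    return W
def dark(u,v,r=3):  # darkness-weighted centroid
    x0,y0=int(round(u))-r-1,int(round(v))-r-1; w=g[y0:y0+2*r+3,x0:x0+2*r+3]
    d=np.clip(np.median(w)-12-w,0,None); yy,xx=np.mgrid[:w.shape[0],:w.shape[1]]
    return x0+(d*xx).sum()/d.sum(), y0+(d*yy).sum()/d.sum()
pts=[(x/1.5-.17,y/1.5-.17) for x,y in[(438,238),(338,238),(388,321),(336,205),(441,204),(438,324),(339,324)]]
uv=[dark(*q) for q in pts]; print(np.round(uv,1))
tip(uv,.02,['cone','groove','flat','c1','c2','c3','c4'])
# housing top edges
tip([(363/1.5,275/1.5),(414/1.5,275/1.5)],.065,['hl','hr'])
print(head_est(c,(205,115,312,232)), 'tool z yaw',np.degrees(np.arctan2(-M[0,2],M[1,2])))
E
```

```text
[[291.8 158. ]
 [225.4 158.2]
 [258.2 212.9]
 [223.3 136.2]
 [293.6 135.9]
 [291.9 215.5]
 [225.6 216.7]]
cone [185.35  22.99  38.11]
groove [185.34  22.78 -35.38]
flat [185.33 -40.47   0.98]
c1 [185.34  46.95 -37.09]
c2 [185.36  47.24  39.62]
c3 [185.33 -43.71  39.88]
c4 [185.32 -45.09 -36.77]
hl [140.34   4.04 -15.13]
hr [140.34   4.01  18.48]
(515.9954833984375, 235.82388305664062, 111.96163177490234, 102.95707702636719, 27.5836124420166) tool z yaw 27.635381641821816
```

```bash
python3 - <<'E'
from h import *
for n in('top','scene','wrist'):
    c=load(n);P=cloud(c); hsv=cv2.cvtColor(c['color'],cv2.COLOR_RGB2HSV)
    m=(hsv[...,0]>95)&(hsv[...,0]<115)&(hsv[...,1]>130)&(P[...,0]>.35)&(P[...,0]<.7)&(abs(P[...,1])<.35)&(c['z_map']>0)
    w=(hsv[...,0]<25)&(hsv[...,1]>50)&(hsv[...,2]>120)&(P[...,0]>.3)&(P[...,0]<.7)&(abs(P[...,1])<.6)&(c['z_map']>0)
    print(n,m.sum(),np.median(P[m][:,2]),w.sum(),np.median(P[w][:,2]))
c=load('wrist');P=cloud(c)
for u,v in[(226,175),(300,175),(258,190),(262,145)]: print(P[v-2:v+3,u-2:u+3,2].mean())
E
```

```text
top 12410 0.003577386694819995 6482 0.0007749156698115822
scene 12629 0.0035659196190087616 8626 -5.106429294632342e-06
wrist 73103 0.0036789219785554605 10893 0.0005156071769352177
0.02338554779936021
0.023630486681699273
0.06832582006417472
0.030298704756729432
```

Call:
servo_tool:
  motion: [25,2.3,1.4,0,60,2.3,1.4,0,95,2.3,1.4,0,130,2.3,1.4,0,155,2.3,1.4,0,170,2.3,1.4,0,178.5,2.3,1.4,0,178.5,2.3,1.4,0]

```text
time_s: 2.45
ee_pos: [0.5162, 0.2353, 0.0271]
eef_rot: [-1.581, 1.571, 0.472]
force: [0.0, -0.1, -0.1]
grip_width: 0.0938
```

Call:
servo_tool:
  motion: [0,0,0,0,0,0,0,0,0,0,0,0,0,0,0,0,0,0,0,0,0,0,0,0]
  gripper: 0
  force: 40

```text
time_s: 3.2
ee_pos: [0.5163, 0.2351, 0.027]
eef_rot: [1.928, 1.571, -2.302]
force: [0.1, 0.3, 0.3]
grip_width: 0.0376
```

```bash
python3 - <<'E'
from h import *
c=grab('wrist'); save(c['color'],'w2.png',1.5)
p,M,o=tool(); print(p,o['grip_width'],o['force'],o['moment'],o['time_s'])
E
```

```text
[0.51624622 0.23507715 0.02690817] 0.03394697678418054 [ 1.27229259 -2.46489333  0.3588766 ] [-0.44323595 -0.30620244  0.04629415] 3.25
```

View pics/w2.png

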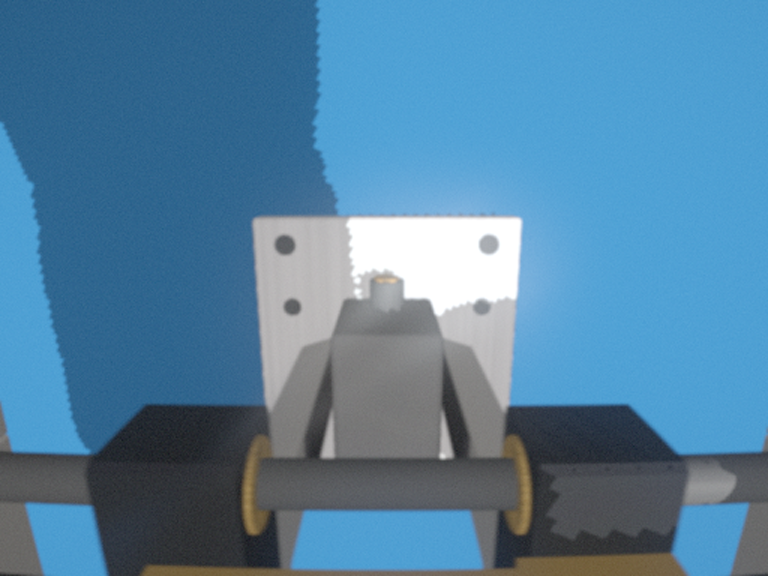

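The head is gripped at 34 mm, level and centred, with the plate screws visible at (285,245), (488,244), (292,307) and (482,307). I'll lift, then go to a viewing pose in front of the base.

Call:
servo_tool:
  motion: [0,0,0,0,0,0,0,0,-5,0,0,0,-15,0,0,0,-40,0,0,0,-75,0,0,0,-110,2,-30,2,-145,4,-70,4,-170,6,-110,7,-178,8,-150,10,-178,10,-190,13,-178,12,-230,16,-178,14,-270,19,-178,16,-305,21,-178,17,-335,21.7,-178,18,-351,21.7,-178,18,-351,21.7,-178,18,-351,21.7,-178,18,-351,21.7]

```text
time_s: 5.62
ee_pos: [0.663, -0.0832, 0.2052]
eef_rot: [-1.336, 1.571, 0.34]
force: [-1.0, 0.1, -4.4]
grip_width: 0.0341
```

```bash
python3 - <<'E'
from h import *
c=grab('wrist'); save(c['color'],'w3.png',1.5)
p,M,o=tool(); print(p,M.round(4),o['grip_width'],o['force'],o['moment'],o['time_s'],'yaw',np.degrees(np.arctan2(-M[0,2],M[1,2])))
E
```

```text
[ 0.66304671 -0.08332517  0.20522082] [[ 2.000e-04 -9.945e-01 -1.046e-01]
 [ 0.000e+00 -1.046e-01  9.945e-01]
 [-1.000e+00 -2.000e-04  0.000e+00]] 0.03416505978849418 [ 0.29788908 -0.01125696 -4.07685413] [ 0.06568807 -0.00254491 -0.02504963] 5.675 yaw 6.003934218816275
```

View pics/w3.png

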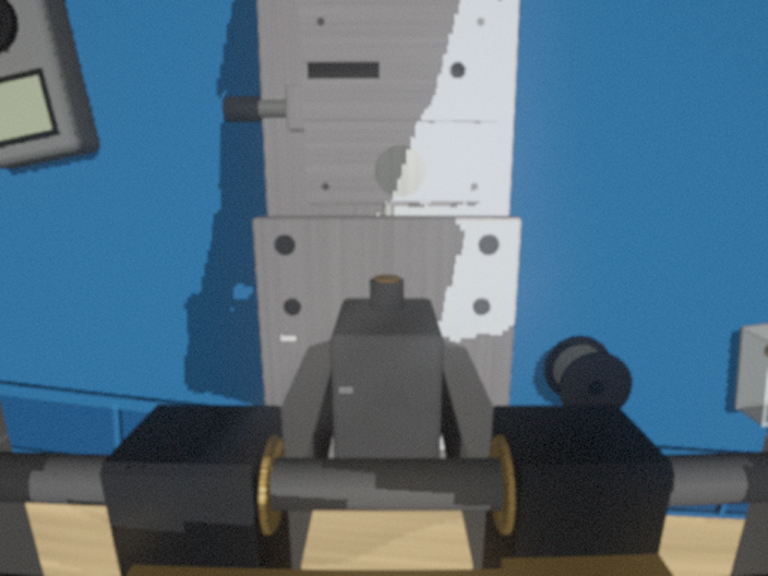

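The view shows the cone at (457,70), groove (343,70), flat pad (400,170), with the held head's foot screws at (292,307) and (482,307). Everything looks aligned. Next I'll compute the offset.

```bash
python3 - <<'E'
from h import *
c=load('wrist'); p,M,o=tool(); g=cv2.cvtColor(c['color'],cv2.COLOR_RGB2GRAY).astype(float)
save(c['color'][0:150,200:320],'w3z.png',5)
P=cloud(c)
def dark(u,v,rx=5,ry=5,sg=1):
    u,v=u/1.5-.17,v/1.5-.17
    x0,y0=int(round(u))-rx,int(round(v))-ry; w=g[max(y0,0):y0+2*ry+1,x0:x0+2*rx+1]
    d=np.clip(sg*(np.median(w)-w)-20,0,None); yy,xx=np.mgrid[:w.shape[0],:w.shape[1]]
    return x0+(d*xx).sum()/d.sum(), max(y0,0)+(d*yy).sum()/d.sum()
def t(uv,z): return ((onz(c,[uv],z)[0]-p)@M*1000)
for z in(.0455,.047): print(z,'cone',t(dark(457,70),z).round(2),'groove',t(dark(343,70,28,7),z).round(2),'flat',t((400/1.5-.17,170/1.5-.17),z-.0025).round(2))
zp=p[2]-.0039
for n,q in dict(groove=(292,307),cone=(482,307),c1=(285,245),c2=(488,244)).items(): print(n,t(dark(*q,7,7),zp).round(2))
for q in((360,130),(360,40),(400,170),(360,160),(330,230),(470,230)):
    u,v=int(q[0]/1.5),int(q[1]/1.5); print(q,P[v-2:v+3,u-2:u+3,2].mean().round(4))
E
```

```text
0.0455 cone [159.69 135.18  46.1 ] groove [159.69 135.7  -31.31] flat [162.21  71.67   9.55]
0.047 cone [158.19 134.91  45.9 ] groove [158.19 135.42 -31.17] flat [160.71  71.67   9.51]
groove [  3.9   21.33 -35.89]
cone [ 3.9  21.46 37.06]
c1 [  3.89  46.47 -37.02]
c2 [ 3.89 45.4  38.92]
(360, 130) 0.0451
(360, 40) 0.0479
(400, 170) 0.0588
(360, 160) 0.0455
(330, 230) 0.2016
(470, 230) 0.2015
```

View pics/w3z.png

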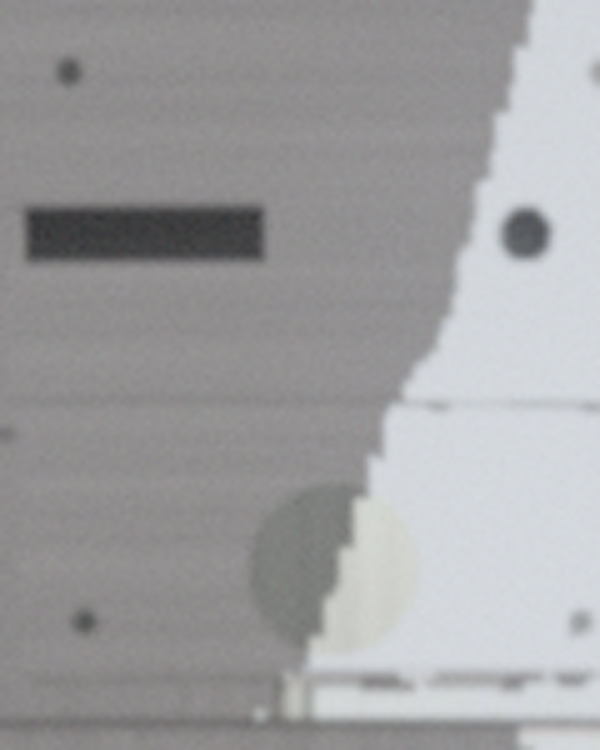

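```bash
python3 - <<'E'
from h import *
c=load('wrist'); p,M,o=tool()
f=lambda x,y,z:((onz(c,[((x+.5)/5-.5+200,(y+.5)/5-.5)],z)[0]-p)@M*1000).round(2)
for z in(.047,.048):print(f(525,234,z),f(145,234,z),f(27,234,z),f(263,234,z),f(333,568,z-.0025))
E
```

```text
[158.19 134.39  45.55] [158.19 134.29 -27.11] [158.19 134.45 -49.72] [158.19 134.22  -4.55] [160.71  71.64   9.21]
[157.19 134.21  45.42] [157.19 134.11 -27.03] [157.19 134.27 -49.57] [157.19 134.04  -4.54] [159.71  71.64   9.19]
```

Call:
servo_tool:
  motion: [0,30,2,0,0,60,4,0,0,90,7,0,0,108,8.4,0,20,113,8.4,0,45,113,8.4,0,75,113,8.4,0,100,113,8.4,0,115,113,8.4,0,122,113,8.4,0,125,113,8.4,0,125,113,8.4,0,125,113,8.4,0,125,113,8.4,0]

```text
time_s: 7.42
ee_pos: [0.5501, -0.0876, 0.0803]
eef_rot: [-1.958, 1.57, -0.283]
force: [-0.6, 0.3, -4.5]
grip_width: 0.0338
```

```bash
python3 - <<'E'
from h import *
p,M,o=tool(); print(p,o['grip_width'],o['force'],o['moment'],o['time_s'])
c=grab('wrist'); save(c['color'],'w4.png',1.5)
c=grab('scene'); save(c['color'][180:310,160:320],'s4.png',5)
c=grab('top'); save(c['color'][100:220,250:370],'t4.png',5)
E
```

```text
[ 0.55005159 -0.08759596  0.08031203] 0.033803000090751 [-0.61356491  0.31331831 -4.47865535] [-0.01337443 -0.04622787 -0.03806093] 7.425
```

View pics/w4.png

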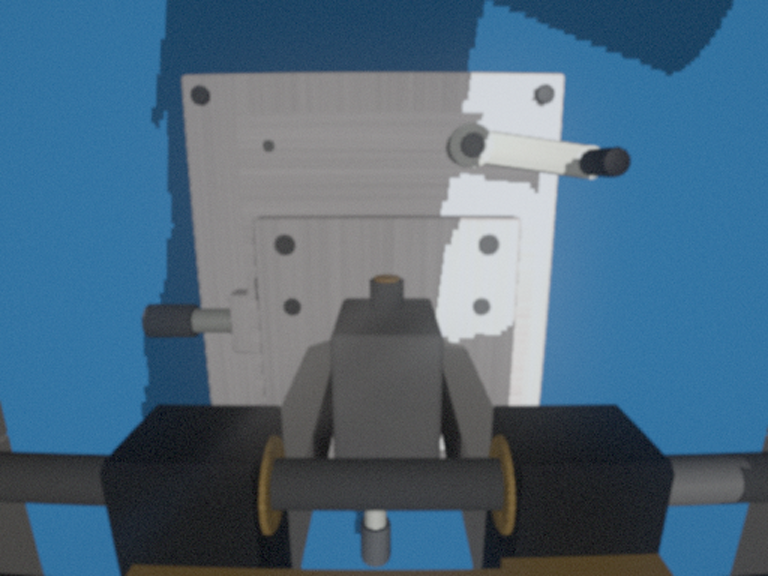

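View pics/s4.png

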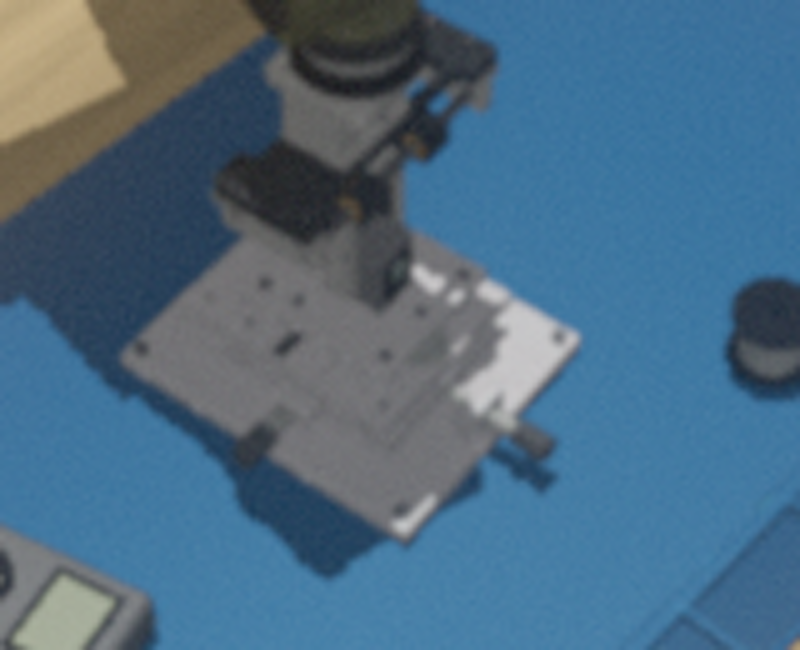

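The wrist view shows the head plate hovering over the seat plate, with the post at (472,146) and the pin at (606,161). I'll cross-check the offset against the post.

```bash
python3 - <<'E'
from h import *
c=load('wrist'); p,M,o=tool()
f=lambda x,y,z:((onz(c,[((x+.5)/1.5-.5,(y+.5)/1.5-.5)],z)[0]-p)@M*1000).round(2)
for z in(.066,.070,.074):print('post',f(472,146,z))
print('pin',f(612,161,.0935))
save(c['color'][70:130,280:440],'w4z.png',5)
E
```

```text
post [14.06 81.19 32.7 ]
post [10.06 81.02 32.04]
post [ 6.06 80.86 31.38]
pin [-13.44  75.83  74.75]
```

View pics/w4z.png

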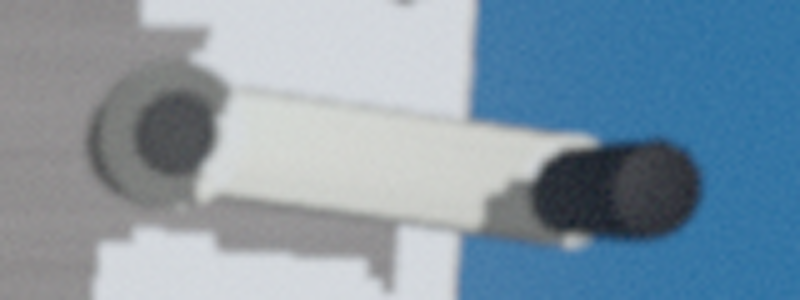

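Call:
servo_tool:
  motion: [2,0,0,0,4,0,0,0,6,0,0,0,7,0,0,0,7.5,0,0,0,8,0,0,0,8,0,0,0]

```text
time_s: 8.45
ee_pos: [0.5499, -0.0875, 0.0719]
eef_rot: [3.076, 1.571, -1.532]
force: [-0.3, -1.3, -3.7]
grip_width: 0.0338
```

Call:
servo_tool:
  motion: [0.5,0,0,0,1,0,0,0,1.5,0,0,0,1.5,0,0,0]

```text
time_s: 8.95
ee_pos: [0.5499, -0.0875, 0.0704]
eef_rot: [1.213, 1.571, 2.888]
force: [0.0, -0.0, -4.2]
grip_width: 0.0339
```

Call:
servo_tool:
  motion: [0.4,0,0,0,0.8,0,0,0,0.8,0,0,0]

```text
time_s: 9.32
ee_pos: [0.5499, -0.0875, 0.0696]
eef_rot: [1.735, 1.571, -2.874]
force: [-0.1, 0.4, -5.2]
grip_width: 0.0338
```

Call:
servo_tool:
  motion: [0.3,0,0,0,0.6,0,0,0,0.6,0,0,0]

```text
time_s: 9.7
ee_pos: [0.55, -0.0875, 0.0692]
eef_rot: [-1.7, 1.571, -0.026]
force: [-0.6, 0.7, -1.6]
grip_width: 0.0337
```

Call:
servo_tool:
  motion: [0.3,0,0,0,0.6,0,0,0,0.6,0,0,0]

```text
time_s: 10.07
ee_pos: [0.5501, -0.0875, 0.0689]
eef_rot: [-1.68, 1.57, -0.005]
force: [-1.6, 1.4, 5.6]
grip_width: 0.0336
```

Call:
servo_tool:
  motion: [0,0.2,0.2,0,0,0.4,0.4,0,0,0.4,0.4,0,0,0.4,0.4,0]

```text
time_s: 10.58
ee_pos: [0.5499, -0.0872, 0.0687]
eef_rot: [-1.814, 1.57, -0.14]
force: [3.1, 1.1, 5.3]
grip_width: 0.0339
```

```bash
python3 - <<'E'
from h import *
p,M,o=tool(); print(p,o['force'],o['moment'],o['time_s'],(o['force']@M),(o['moment']@M))
E
```

```text
[ 0.54986437 -0.08723622  0.06874503] [3.06935115 1.0741284  5.3400861 ] [ 0.48374656 -0.37115135 -0.05405349] 10.575 [-5.33684399 -3.16983411  0.74929025] [ 0.05464823 -0.44268192 -0.41920416]
```

Call:
servo_tool:
  motion: [0,-0.2,0.2,0,0,-0.25,0.5,0,0,-0.25,0.5,0,0,-0.25,0.5,0]

```text
time_s: 11.08
ee_pos: [0.5498, -0.0868, 0.0685]
eef_rot: [-2.059, 1.57, -0.384]
force: [4.5, -0.7, 4.5]
grip_width: 0.0338
```

Call:
servo_tool:
  motion: [0.2,0,0,0,0.4,0,0,0,0.4,0,0,0]

```text
time_s: 11.45
ee_pos: [0.5499, -0.0868, 0.0684]
eef_rot: [-2.003, 1.57, -0.328]
force: [2.5, -0.3, 7.3]
grip_width: 0.0337
```

```bash
python3 - <<'E'
from h import *
p,M,o=tool(); print(p,o['force'],o['moment'],o['time_s'],(o['force']@M),(o['moment']@M))
c=grab('wrist'); save(c['color'],'w5.png',1.5);P=cloud(c)
g=cv2.cvtColor(c['color'],cv2.COLOR_RGB2GRAY)
# plane of plate top & seat plate from depth
def box(x,y,r=5): 
    u,v=int(x/1.5),int(y/1.5); q=P[v-r:v+r+1,u-r:u+r+1].reshape(-1,3); return q.mean(0).round(4)
for n,q in dict(plateL=(300,270),plateR=(470,270),plateL2=(285,350),plateR2=(490,365),seatL=(290,180),seatR=(430,190),mid=(340,240)).items(): print(n,box(*q))
E
```

```text
[ 0.5498594  -0.08678429  0.06843268] [ 2.47339412 -0.28183882  7.26718498] [ 0.10675015 -0.29701321 -0.02511273] 11.45 [-7.26559736 -2.43524658 -0.53829197] [ 0.02524103 -0.07542264 -0.30645947]
plateL [ 0.5177 -0.1224  0.0649]
plateR [ 0.5108 -0.0591  0.0665]
plateL2 [ 0.5502 -0.1263  0.065 ]
plateR2 [ 0.5482 -0.0454  0.065 ]
seatL [ 0.4856 -0.1311  0.0494]
seatR [ 0.4835 -0.0762  0.0477]
mid [ 0.5049 -0.1086  0.0649]
```

View pics/w5.png

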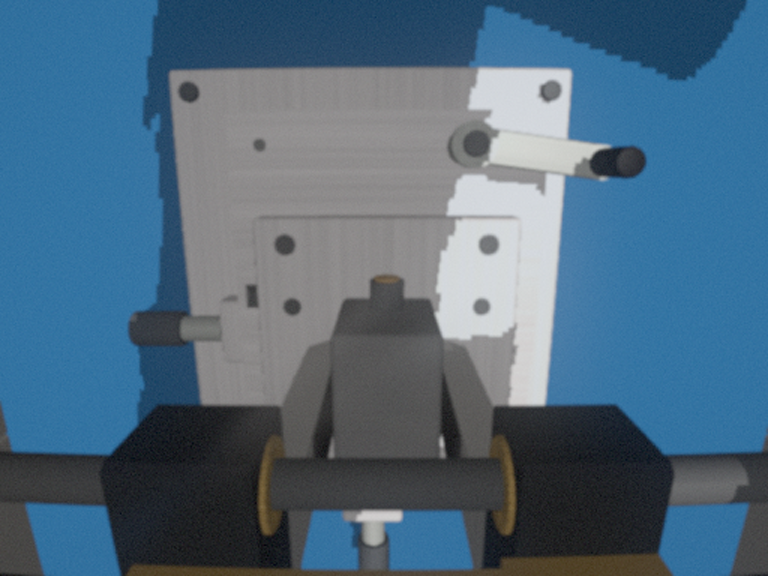

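Call:
servo_tool:
  motion: [0.2,-0.1,0,0,0.4,-0.2,0,0,0.6,-0.2,0,0,0.6,-0.2,0,0,0.6,-0.2,0,0]

```text
time_s: 12.12
ee_pos: [0.55, -0.0867, 0.0683]
eef_rot: [-2.08, 1.57, -0.405]
force: [-1.4, 0.1, 14.5]
grip_width: 0.0335
```

```bash
python3 - <<'E'
from h import *
p,M,o=tool(); print(p,o['force'],o['moment'],o['time_s'],(o['force']@M),(o['moment']@M),M.round(4)[2])
E
```

```text
[ 0.54998339 -0.08674912  0.06831292] [-1.40778711  0.13493338 14.48905571] [ 0.29502861  0.45765933 -0.04710621] 12.125 [-14.48978424   1.37938835   0.27612964] [ 0.0471554  -0.34080338  0.42466736] [-1.e+00 -5.e-04 -3.e-04]
```

```bash
python3 - <<'E'
from h import *
p,M,o=tool(); c=grab('scene'); save(c['color'][180:310,160:320],'s6.png',5); P=cloud(c)
b=np.radians(6); ex=np.array([np.cos(b),np.sin(b)]); ey=np.array([-np.sin(b),np.cos(b)])
ctr=p[:2]
off=np.median(P[(abs(P[...,2]-.003)<.006)&(P[...,0]>.4)&(P[...,0]<.7)&(abs(P[...,1])<.3)][:,2]); print('mat',off)
q=P[...,:2]-ctr; X=q@ex*1000; Y=q@ey*1000
m=(abs(X)<52)&(abs(Y)<47)&(P[...,2]>.05)&(P[...,2]<.075)&(c['z_map']>0)
A=np.c_[X[m],Y[m],np.ones(m.sum())]; z=P[m][:,2]*1000
for _ in range(4):
    s=np.linalg.lstsq(A,z,rcond=None)[0]; r=abs(z-A@s)<2.5; A,z=A[r],z[r]
print(m.sum(),len(z),s, 'z at x+42, -21:',s[2]+42*s[0],s[2]-21*s[0])
for n,(x0,x1,y0,y1) in dict(bw=(-5,50,-45,-22),fw=(30,50,-30,30),bk=(-50,-30,-40,0)).items():
    k=(X>x0)&(X<x1)&(Y>y0)&(Y<y1)&(P[...,2]>.055)&(P[...,2]<.075); print(n,k.sum(),np.median(P[k][:,2]) if k.any() else None)
E
```

```text
mat 0.003561242526359143
477 317 [2.00777343e-03 7.73913284e-03 6.47955214e+01] z at x+42, -21: 64.87984791620056 64.75335818986517
bw 114 0.06466363812306963
fw 104 0.06469459364238506
bk 40 0.06582286515540658
```

View pics/s6.png

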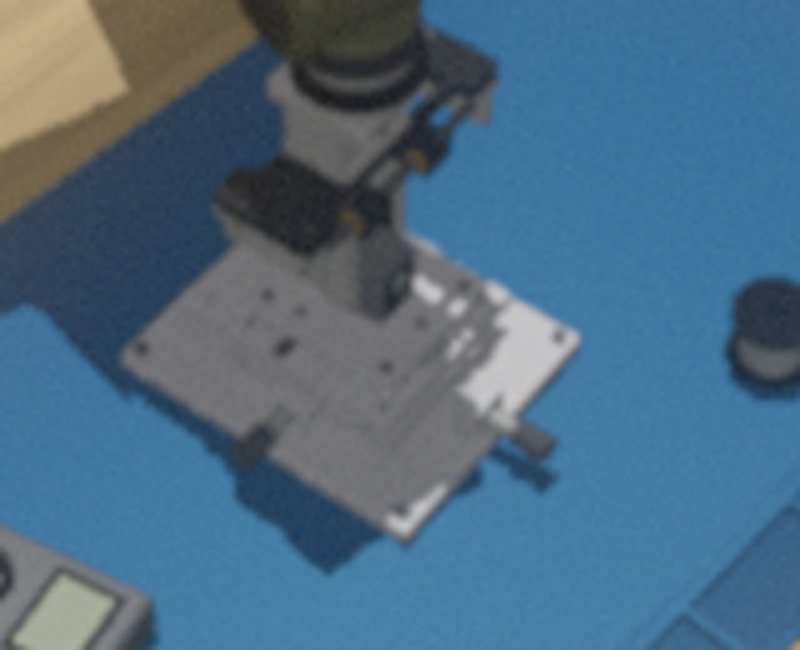

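The plate is level within about 0.1 mm at z≈64.8 mm, and the expected seated height is 64.5–65.0. It's seated. I'll ease the press, check, then release.

Call:
servo_tool:
  motion: [-0.3,0,0,0,-0.6,0,0,0,-0.8,0,0,0,-0.8,0,0,0]

```text
time_s: 12.68
ee_pos: [0.5499, -0.0867, 0.0684]
eef_rot: [-2.383, 1.571, -0.709]
force: [1.5, -1.1, 6.2]
grip_width: 0.0339
```

Call:
servo_tool:
  motion: [0,0,0,0,0,0,0,0,0,0,0,0,0,0,0,0]
  gripper: 0.7

```text
time_s: 13.18
ee_pos: [0.5497, -0.0866, 0.0681]
eef_rot: [1.339, 1.57, 3.013]
force: [0.1, 0.2, -0.1]
grip_width: 0.0658
```

Call:
servo_tool:
  motion: [-10,0,0,0,-30,0,0,0,-60,0,0,0,-90,0,0,0,-90,0,0,0]

```text
time_s: 13.8
ee_pos: [0.5508, -0.0868, 0.161]
eef_rot: [-1.896, 1.566, -0.221]
force: [0.8, -0.0, 0.0]
grip_width: 0.0658
```

```bash
python3 - <<'E'
from h import *
p,M,o=tool(); print(p,o['force'],o['grip_width'],o['time_s'])
c=grab('wrist'); save(c['color'],'w7.png',1.5)
E
```

```text
[ 0.55081621 -0.08683353  0.16099676] [ 7.99227770e-01 -3.96609212e-04  2.10678259e-02] 0.06579762791877013 13.8
```

View pics/w7.png

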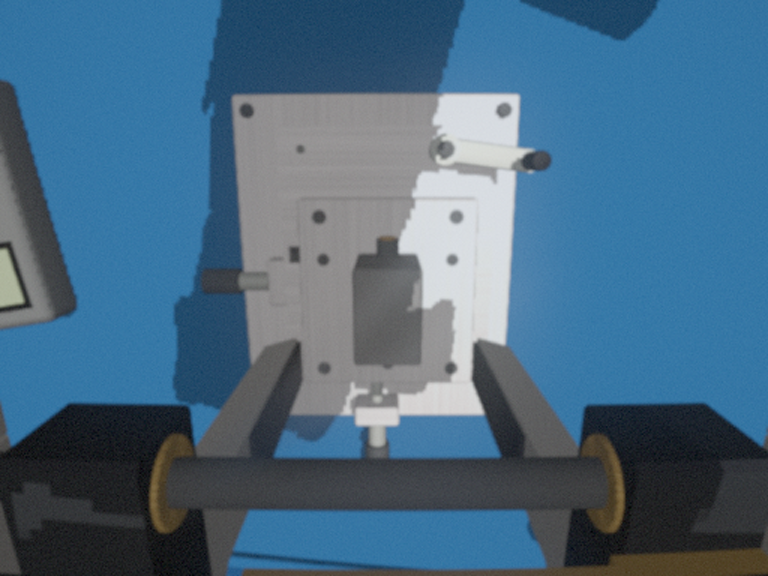

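The head sits cleanly seated and released, with the latch post at (445,149) and the pin at (540,160). Next I close the fingers and place them behind the pin (tool y +94, z +70).

Call:
servo_tool:
  motion: [0,25,18,0,0,50,36,0,0,75,54,0,0,94,70,0,0,94,70,0,0,94,70,0,0,94,70,0]
  gripper: 0
  force: 20

```text
time_s: 14.72
ee_pos: [0.4495, -0.0271, 0.1579]
eef_rot: [1.438, 1.57, 3.112]
force: [-0.2, -0.4, -0.1]
grip_width: 0.0011
```

```bash
python3 - <<'E'
from h import *
p,M,o=tool(); print(p,o['force'],o['grip_width'],o['time_s'])
c=grab('wrist'); save(c['color'],'w8.png',1.5)
c=grab('top'); save(c['color'][100:220,250:370],'t8.png',5)
E
```

```text
[ 0.44950094 -0.02711263  0.15792874] [-0.16873813 -0.36737231 -0.07768625] 0.0011013872657983912 14.725
```

View pics/w8.png

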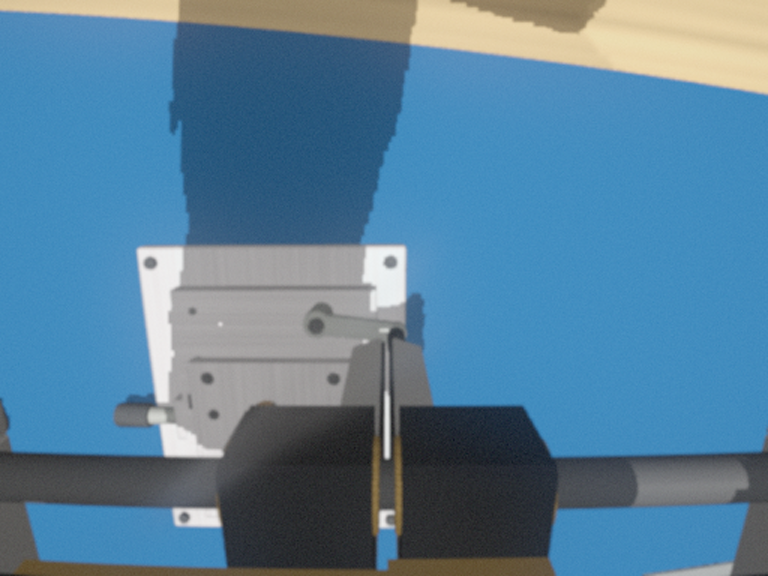

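The pin's top is visible at about (397,333), next to the closed fingertips. A numeric check comes first.

```bash
python3 - <<'E'
from h import *
c=load('wrist'); p,M,o=tool()
f=lambda x,y,z:((onz(c,[((x+.5)/1.5-.5,(y+.5)/1.5-.5)],z)[0]-p)@M*1000).round(2)
print('pin',f(397,333,.094),'post',f(316,325,.072))
save(c['color'][190:260,190:310],'w8z.png',6)
E
```

```text
pin [63.98 -9.98  5.76] post [ 85.97 -12.77 -39.34]
```

View pics/w8z.png

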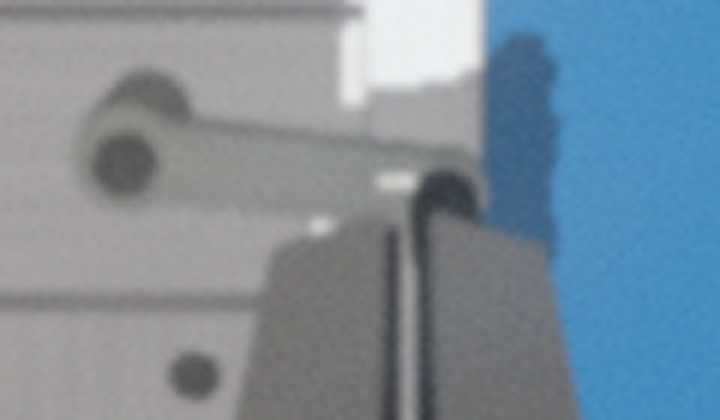

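Call:
servo_tool:
  motion: [20,0,0,0,45,0,0,0,65,0,0,0,75,0,0,0,78,0,0,0,78,0,0,0]

```text
time_s: 15.58
ee_pos: [0.4494, -0.0268, 0.0806]
eef_rot: [-1.797, 1.57, -0.123]
force: [0.3, 0.5, 0.1]
grip_width: 0.0004
```

Call:
servo_tool:
  motion: [0,-3,0,0,0,-6,0,0,0,-9,0,0,0,-12,0,0,0,-15,0,0,0,-18,0,0,0,-21,0,0,0,-24,0,0,0,-27,0,0,0,-30,0,0,0,-33,0,0,0,-34.5,0,0,0,-34.5,0,0]

```text
time_s: 17.2
ee_pos: [0.4828, -0.0236, 0.0799]
eef_rot: [1.76, 1.569, -2.849]
force: [-6.4, -6.6, -0.9]
grip_width: 0.0005
```

```bash
python3 - <<'E'
from h import *
p,M,o=tool(); print(p,o['force'],o['grip_width'],o['time_s'])
c=grab('wrist'); save(c['color'],'w9.png',1.5)
c=grab('top'); save(c['color'][100:220,250:370],'t9.png',5)
c=grab('scene'); save(c['color'][180:310,160:320],'s9.png',5)
E
```

```text
[ 0.48281853 -0.02358462  0.0798841 ] [-6.39053554 -6.57842021 -0.8908763 ] 0.0005385902335655205 17.2
```

View pics/w9.png

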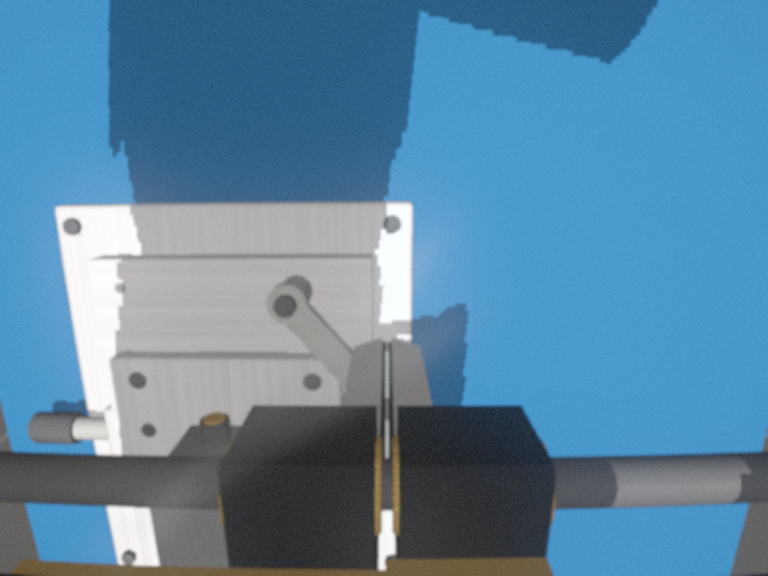

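View pics/s9.png

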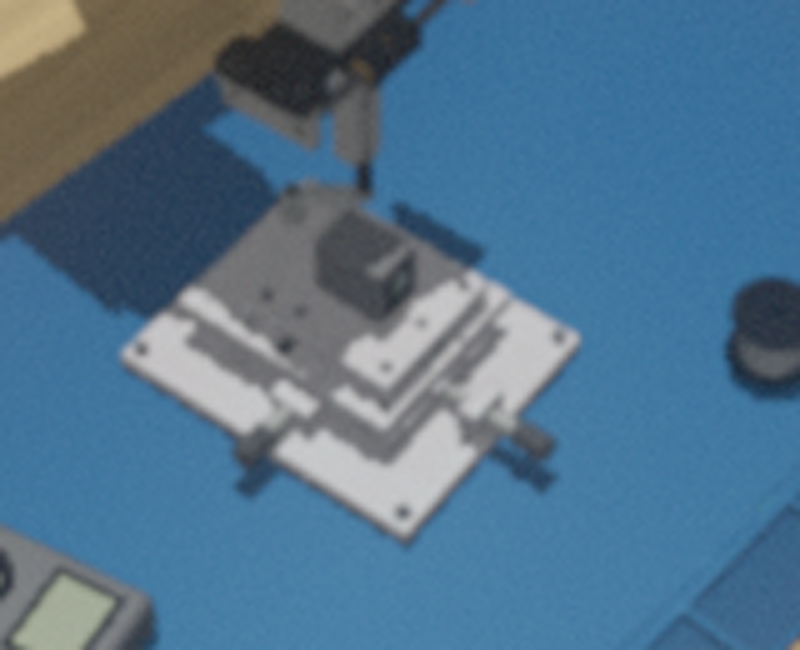

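The latch is at about 48°. The measured force is almost purely radial along the arm, so this is a friction jam between finger and pin rather than the plate blocking it. I'll back off, turn the fingers so their face follows the tangent, and push along the arc.

Call:
servo_tool:
  motion: [0,4.5,0,0,0,4.5,8,0,0,4.5,8,10,0,4.5,8,20,0,4.5,8,30,0,4.5,8,40,0,4.5,8,50,0,4.5,8,60,0,4.5,8,65,0,4.5,8,65,0,-1,7,65,0,-4.5,6.5,65,0,-6.5,2.5,65,0,-8.3,0,65,0,-9.9,-2.4,65,0,-11.3,-4.7,65,0,-12.7,-7.1,65,0,-14,-10,65,0,-15.3,-12.8,65,0,-15.3,-12.8,65]

```text
time_s: 19.85
ee_pos: [0.4999, -0.0346, 0.0802]
eef_rot: [-3.013, 1.57, -2.473]
force: [0.1, -0.5, -0.4]
grip_width: 0.0006
```

```bash
python3 - <<'E'
from h import *
p,M,o=tool(); print(p,o['force'],o['force']@M,M.round(3),o['grip_width'],o['time_s'])
c=grab('wrist'); save(c['color'],'w10.png',1.5)
c=grab('scene'); save(c['color'][180:310,160:320],'s10.png',5)
E
```

```text
[ 0.49991995 -0.0346454   0.08017733] [ 0.07732872 -0.50256855 -0.36603851] [ 0.36613871 -0.47082471 -0.19184784] [[-0.    -0.514  0.858]
 [-0.     0.858  0.514]
 [-1.    -0.    -0.   ]] 0.00057023377252004 19.85
```

View pics/w10.png

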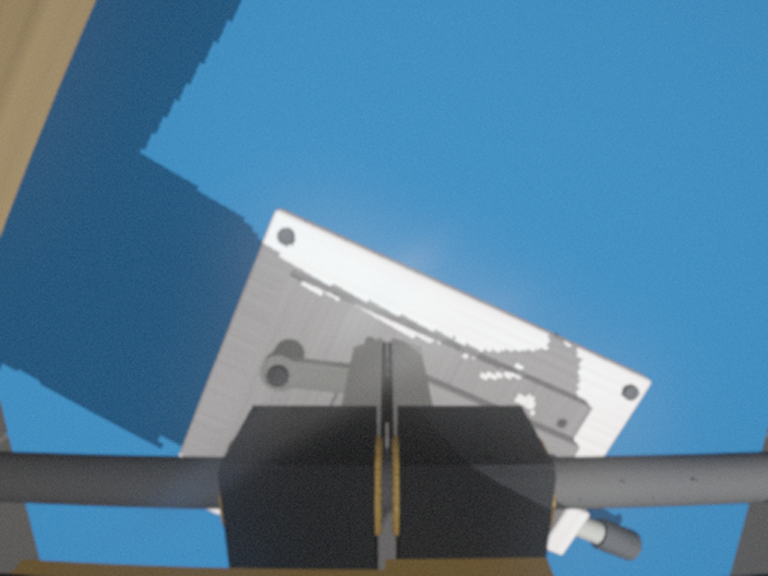

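View pics/s10.png

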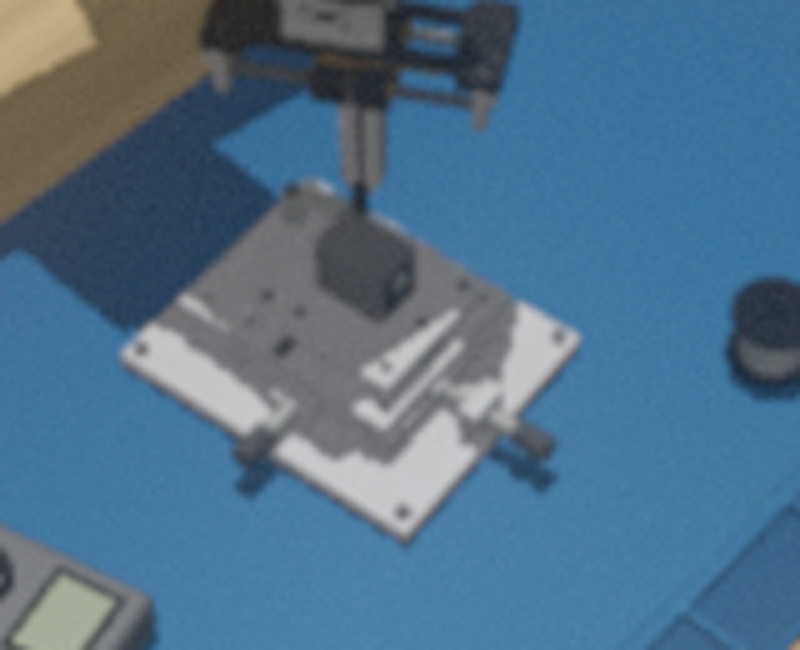

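Call:
servo_tool:
  motion: [0,-3,-0.5,0,0,-6.2,-1,0,0,-8.5,-1.6,0,0,-10.8,-2.2,0,0,-13,-3.1,0,0,-14.2,-3.6,0,0,-15.1,-4,0,0,-15.1,-4,0]

```text
time_s: 20.95
ee_pos: [0.5042, -0.0488, 0.0802]
eef_rot: [1.353, 1.57, 1.893]
force: [-0.3, 6.1, 1.0]
grip_width: 0.0004
```

```bash
python3 - <<'E'
from h import *
p,M,o=tool(); print(p,o['force'],o['force']@M,o['time_s'])
E
```

```text
[ 0.50418095 -0.04879407  0.08020551] [-0.29335413  6.10847345  0.97540187] [-0.9691119   5.39081805  2.88977789] 20.95
```

Call:
servo_tool:
  motion: [0,-0.4,0,0,0,-0.4,0,0,0,6,0,0,0,12,4,0,0,14,5,0,-25,14,5,0,-60,14,5,0,-110,14,5,0,-140,30,5,0,-140,60,5,0,-140,60,5,0]

```text
time_s: 22.32
ee_pos: [0.4773, 0.0056, 0.2207]
eef_rot: [-0.704, 1.57, -0.162]
force: [0.9, -0.5, -0.5]
grip_width: 0.0002
```

```bash
python3 - <<'E'
from h import *
p,M,o=tool(); print(p,o['force'],o['time_s'])
c=grab('wrist'); save(c['color'],'w11.png',1.5)
c=grab('scene'); save(c['color'][180:310,160:320],'s11.png',5)
c=grab('top'); save(c['color'][100:220,170:420],'t11.png',3)
E
```

```text
[0.47733098 0.00564116 0.22066688] [ 0.86204807 -0.50222527 -0.52444003] 22.325
```

View pics/w11.png

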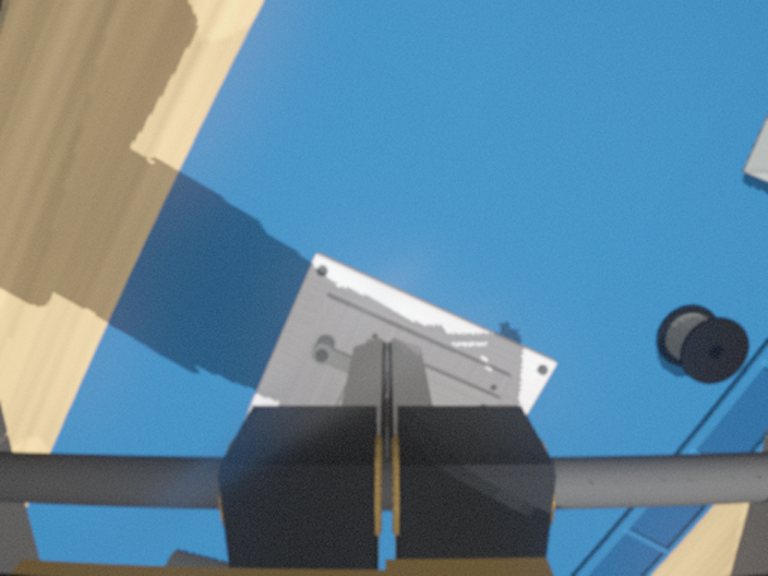

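View pics/s11.png

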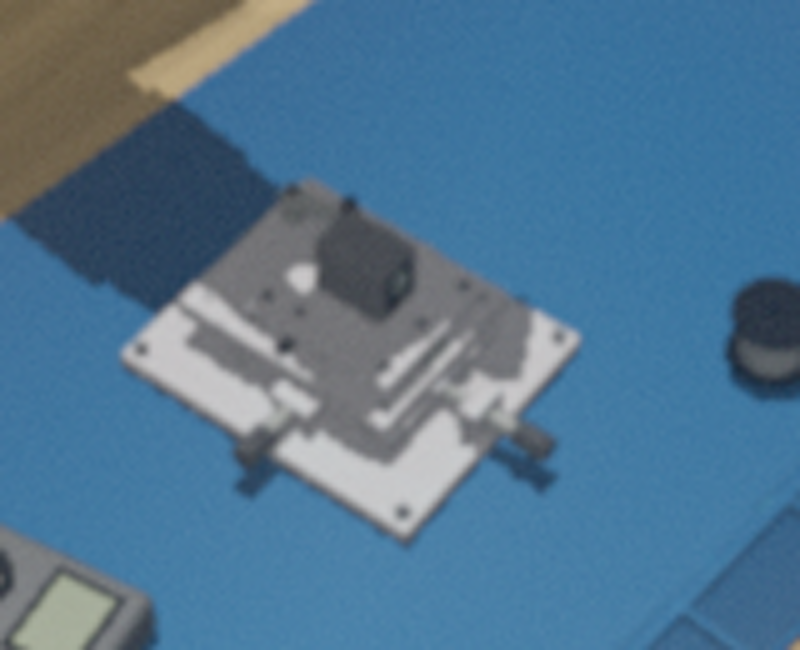

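The scene view shows the pin at (348,205) behind the housing and over the plate, with the housing still seated. I'll move the arm for a clear wrist view.

Call:
servo_tool:
  motion: [0,-40,0,0,0,-80,0,0,0,-120,0,0,0,-160,0,0,0,-200,0,0,0,-200,0,0,0,-200,0,0]

```text
time_s: 23.35
ee_pos: [0.5803, -0.1669, 0.2197]
eef_rot: [2.165, 1.57, 2.704]
force: [0.6, 0.5, -0.4]
grip_width: 0.0004
```

```bash
python3 - <<'E'
from h import *
p,M,o=tool(); print(p,o['force'],o['time_s'])
c=grab('wrist'); save(c['color'],'w12.png',1.5)
c=grab('top'); save(c['color'][100:220,170:420],'t12.png',3)
E
```

```text
[ 0.58029715 -0.16689044  0.21966357] [ 0.6057934   0.50425968 -0.357668  ] 23.35
```

View pics/w12.png

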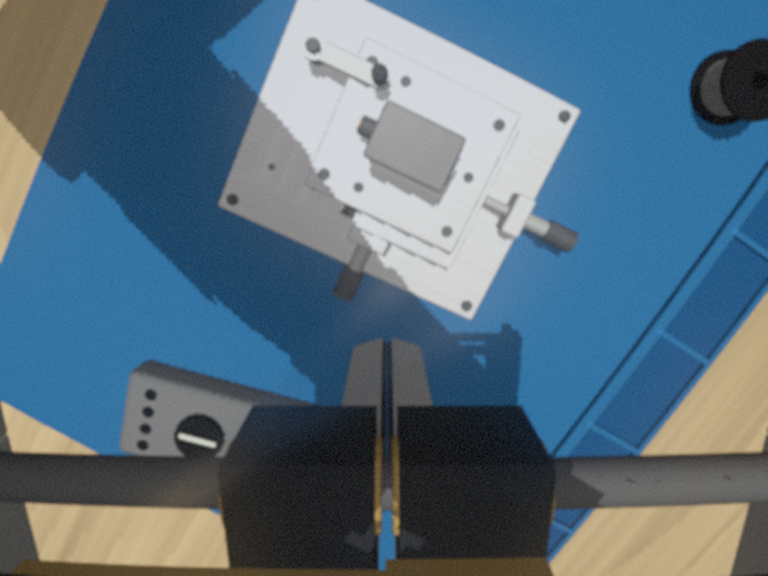

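View pics/t12.png

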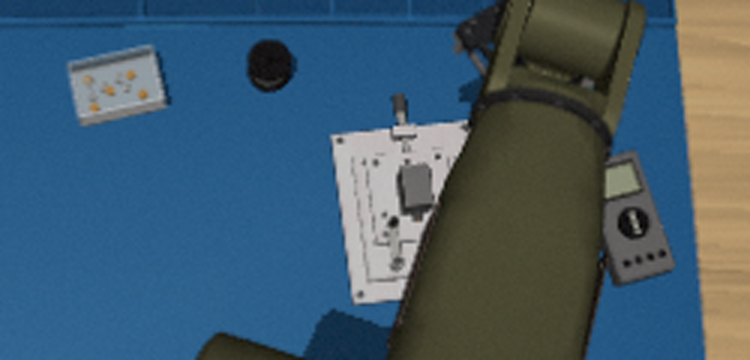

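The latch arm, from (314,46) to (378,74), lies parallel to the base edge over the plate, and the head is square on its seats. One numeric check follows.

```bash
python3 - <<'E'
from h import *
c=load('wrist'); p,M,o=tool(); P=cloud(c)
f=lambda x,y,z:onz(c,[((x+.5)/1.5-.5,(y+.5)/1.5-.5)],z)[0]
post=f(314,46,.072); pin=f(380,73,.094); print(post,pin)
b=np.radians(6);d=pin-post; print('latch len',np.hypot(*d[:2]),'angle',np.pi/2-(np.arctan2(d[1],d[0])-b))
q=[P[int(v/1.5)-2:int(v/1.5)+3,int(u/1.5)-2:int(u/1.5)+3,2].mean().round(4) for u,v in((340,150),(390,200),(470,215),(490,105),(430,85))]; print('plate z',q)
hs=[f(*s,.0645) for s in((405,82),(358,187),(468,177))]  # cone, groove, flat screws
mid=(hs[0]+hs[1])/2; e=hs[2]-mid; print(hs,'head yaw',np.degrees(np.arctan2(e[1],e[0])),np.linalg.norm(e))
E
```

```text
[ 0.46638833 -0.0643665   0.072     ] [ 0.51146324 -0.06041127  0.094     ]
latch len 0.045248102363250185 angle 1.5879923463779524
plate z [np.float64(0.0651), np.float64(0.0649), np.float64(0.0561), np.float64(0.0652), np.float64(0.0652)]
[array([ 0.52484088, -0.052704  ,  0.0645    ]), array([ 0.53232208, -0.12475966,  0.0645    ]), array([ 0.5912431 , -0.08179557,  0.0645    ])] head yaw 6.316579278742363 0.06304435376348935
```

```bash
python3 -c "
from station import ctrl
print(ctrl.hand_in())"
```

```text
the job is handed in; nothing more can be done
None
```

I picked up the head by its housing, set it on its three seats, let go only once it was down, swung the latch fully across and handed the job in at about 23 s. Hand-in reports no verdict.

- **Seating:** I corrected the position about 1 mm by feel, with at most about 19 N on the seats. While still held, the plate was level within about 0.1 mm and its top was at 64.8 mm (64.5–65.0 expected). Pressing harder barely moved it.
- **After release:** the plate top still read about 65 mm. One of the five points read 56 mm; I put that down to it falling at the plate's edge and did not recheck it. The head's yaw was 6.3° against the base's roughly 6.0°.
- **Latch:** the first push jammed by friction at about 48°, with up to 9 N on the fingers. I backed off, turned the fingers to follow the arc, and pushed it to its stop. It measured about 1.59 rad, with the pin 45 mm from the post as it should be.
- **Arm and other items:** the arm ended clear of everything. The multimeter, spool and tray look undisturbed in the last pictures, though I did not measure them.

The top and scene cameras disagreed by about 5 mm in x, so I placed the head by the wrist camera, which agreed with the latch post within 1 mm.

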